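Seat two pressure flasks in their sprung cradles and hold one down

TASK

Pair the two flasks with their cradles by colour: first lower the blue-banded flask gently into the blue ring cradle and let go, leaving it standing upright with its ring up (never pushed down to the stop). Then set the yellow-banded flask upright in the yellow ring cradle, press it down until the sprung ring is level with its housing, and finish while still holding it pressed down there with the gripper fingers. Do not tip a flask over or shift the other things on the bench.

Things in the scene. Friction and masses are not known exactly. Their poses are not given: they have to be found in the camera images.
- blue_flask: red round metal pressure flask with a BLUE band and blue neck top; the smaller of the pair, stands upright, about 0.35 kg. A 66 mm ball with a flat foot 34 mm across; ball centre 28 mm above the foot; above the ball a straight vertical round neck 24 mm in diameter, from 59 mm to 115 mm above the foot, to grip. Origin: centre of the foot; z runs up the neck.
- yellow_flask: red round metal pressure flask with a YELLOW band and yellow neck top; the larger, stands upright, about 0.45 kg. An 80 mm ball with a flat foot 40 mm across; ball centre 35 mm above the foot; straight round neck 28 mm in diameter, from 72 mm to 130 mm above the foot, to grip. Origin: centre of the foot; z runs up the neck.
- blue_seat (a point): centre of the top edge of the blue sprung ring of a fixed cradle, 52 mm above the table when the ring is up; moves down with the ring. The ring is a blue 45 degree funnel, 78 mm across outside and 18 mm deep, in a grey round housing 34 mm high (95 mm across) on a square dark plate 112 mm wide. The blue flask, set upright in it, rests on the funnel with its foot 16 mm below this point (36 mm above the table with the ring up).
- blue_ring (a joint): how far the blue ring is pressed down, m: 0 up (it stays up under the flask's own weight), 0.018 at the stop, where its top edge is level with the housing. The spring needs about 7 N to start and 16 N at the stop (flask weight included); the ring springs back when let go.
- yellow_seat (a point): centre of the top edge of the yellow sprung ring of a fixed cradle, 52 mm above the table when the ring is up; moves down with the ring. The ring is a yellow 45 degree funnel, 84 mm across outside and 18 mm deep, in a grey round housing 34 mm high (101 mm across) on a square dark plate 112 mm wide. The yellow flask, set upright in it, rests on the funnel with its foot 16 mm below this point (36 mm above the table with the ring up).
- yellow_ring (a joint): how far the yellow ring is pressed down, m: 0 up (it stays up under the flask's own weight), 0.018 at the stop, where its top edge is level with the housing. The spring needs about 7 N to start and 16 N at the stop (flask weight included); the ring springs back when let go.
- spare_flask: Bystander: a flask just like the blue one in shape and size (66 mm ball, 115 mm tall) but with a white band; it has no cradle and stays where it stands. Origin: centre of its foot.
- ram: Bystander: red hydraulic ram lying on the table, about 270 mm long and 52 mm high. Origin: on the table under its barrel.
- carton: Bystander: open cardboard carton, 150 x 120 x 90 mm. Origin: centre of its underside.
- fitting: Bystander: small brass fitting, 26 mm wide, 32 mm tall. Origin: centre of its underside.
- bearing: Bystander: steel bearing ring, 52 mm across, 15 mm high. Origin: centre of its underside.
- filter: Bystander: orange filter can, 72 mm across, 100 mm tall. Origin: centre of its underside.
- wrench: Bystander: open-ended wrench lying flat.
Mind the look-alikes: they are no part of the job. Leave any green look-alike of the blue_flask alone. Leave any turquoise look-alike of the part that bears blue_seat alone.

How it is judged:
On the way, in this order (a step that is already met when the one before it is completed fails the run):
1. the blue flask stands in the blue cradle, let go, ring up (horizontal distance between blue_flask and blue_seat below 0.007 m and z of blue_flask in the frame of blue_seat between -0.025 and -0.009 m and angle between blue_flask's own z axis and vertical below 0.2 rad and value of joint blue_ring below 0.006 m and linear speed of blue_flask below 0.03 m/s and contact force between each of the arm, the fingers and blue_flask below 0.1 N), for 0.3 s.
2. the yellow flask is pressed down in the yellow cradle (horizontal distance between yellow_flask and yellow_seat below 0.007 m and z of yellow_flask in the frame of yellow_seat between -0.025 and -0.009 m and angle between yellow_flask's own z axis and vertical below 0.2 rad and value of joint yellow_ring above 0.014 m and contact force between the fingers and yellow_flask above 1 N and linear speed of yellow_flask below 0.03 m/s), for 0.2 s.
At the end, for the whole second after the job is handed in: Both flasks in their own rings: within 7 mm of centre, 0.2 rad of upright, foot 9 to 25 mm below the ring edge, still (under 0.03 m/s). Blue ring down less than 6 mm; yellow ring down more than 14 of 18 mm, with the fingers on the yellow flask at over 1 N (all of step 2 and horizontal distance between blue_flask and blue_seat below 0.007 m and z of blue_flask in the frame of blue_seat between -0.025 and -0.009 m and angle between blue_flask's own z axis and vertical below 0.2 rad and value of joint blue_ring below 0.006 m and linear speed of blue_flask below 0.03 m/s); the arm keeps its last pose, push and grip.
It fails at once if the blue ring is driven down towards its stop (more than 14 mm): dropped or pressed (value of joint blue_ring above 0.014 m).
It fails at once if a flask is tipped over (angle between any of blue_flask, yellow_flask, spare_flask's own z axis and vertical above 0.8 rad).
It fails at once if a bystander is shifted more than 30 mm (distance of any of spare_flask, ram, carton, fitting, bearing, filter, wrench from where it was at the start of the episode above 0.03 m).
It also fails if it takes over 56 s, if anything falls off the work surface, if the arm or the gripper's body presses on something with over 40 N, if the wrist force passes 120 N, or if a joint passes its speed limit or range.

ROBOT

A 7-joint arm with a two-finger parallel gripper is mounted at the origin on the work surface. World frame = base frame: x ahead of the robot, y to its left, z up, the work surface at z = 0. Lengths are in m, angles in rad, forces in N, time in s.
With the tool pointing down it reaches from about 0.4 to 0.875 m from the base axis. Payload 19.3 kg.
Tool frame: the origin (TCP) lies between the finger pads; the fingertips stand 17 mm ahead of it and the grasp point (between the pads) lies 2 mm behind it; x points along the fingers, y is the direction in which the jaws open and shut, and the axes are right-handed (so a half turn about x gives the same grasp; the last joint's range is limited). The gripper opens to 85 mm and grips with 20 to 120 N. Pads are 22 mm wide; open, the fingers measure 114 mm over their backs; the gripper's body (76 mm by 85 mm) begins 54 mm behind the grasp point. The pads swing forward as they close: fully open they stand 13 mm farther back than shut.
Start: joints at [-1.29, 0.521, -0.036, 1.599, 0.021, 1.021, -0.113], TCP at [0.215, 0.587, 0.248] pointing down, gripper open.
Joint ranges: [-2.91, 2.91], [-0.3, 2.13], [-1.5, 1.42], [0.17, 2.43], [-1.26, 4.41], [0.16, 1.93], [-2.52, 2.52]. Speed limits (rad/s): [1.89, 1.89, 2.39, 2.39, 3.01, 3.01, 3.01].

INTERFACE

Orientations are given as [roll, pitch, yaw] about the fixed x, y, z axes, in that order (R = Rz(yaw) Ry(pitch) Rx(roll)).
In Python, from workcell import bot gives the robot as it stands.
- The arm moves only by the shell command python3 -m creep 'ROWS' [FORCE]. ROWS is JSON, a list of rows, each an object of numbers: "wx", "wy", "wz": the turn, a rotation vector about the tool's x, y, z in degrees; "tx", "ty", "tz": the shift along the tool's x, y, z in m; "claw": the closure, from 0 (fully open) to 1 (shut). A call has 1 to 8 rows; each row is the pose to reach, as a shift and turn from the pose measured when the call began, along the tool's axes at that moment; what a row does not reach only later rows make up. A row lasts 1/10 s, in which the tool goes at most 50 mm and 8.59 degrees, less where a joint would pass 70% of its speed; a pose out of reach is approached as far as the arm can. A call with a gripper value outside its range is refused whole. The fingers move at their own pace and stop on an object; FORCE is the grip in N (left out, the last holds). Time passes only in rows, so rows that repeat a pose let the fingers close. It gives the time, the measured TCP pose, the force and the opening at its end, in the units of the state.
- bot.observe(): the state, without advancing time (a new reading comes with each control period).
- bot.grab_frame(name): name is "side" or "top" or "wrist"; returns the picture (480x640x3 uint8, blue, green, red); there is no depth.
- bot.get_calibration(name): a dict with "fx", "fy", "cx", "cy" (pixels), "R" (3x3) and "t" (3): a world point X has camera coordinates R X + t. Camera axes: x right, y down, z forward; pixel columns grow to the right and rows downward; lengths in m; the calibration is good to about 2 mm. A picture is of the moment at which its call begins: read the wrist's pose just before it. get_calibration takes no time and is no camera call; for the wrist camera it gives the pose at the moment of the call.
- bot.job_done(): hands the job in, once; it reports no verdict.
The state is a dict: "clock": time; "qpos": joint angles; "qd": joint speeds; "joint_efforts": joint torques, N m; "position": TCP position; "tool_rot": TCP orientation; "force": force on the tool from outside, world axes, zero at the start; "moment": the same for the moment, N m; "grip_width": finger opening in m.
Only numpy, scipy, OpenCV 4.12 (cv2) and the standard library are available. Lean on these libraries where they do the work, as an engineer would, in place of code of your own. Each camera call takes 0.05 s, during which the arm holds its last target.

## Working session

There is one attempt and no reset: what is moved stays moved. The work goes in short steps, Python scripts to look and compute and a shell command to move; the robot and the scene stay as the last step left them, time stands still between calls to the robot, and variables do not carry over. Pictures are saved under pics/ and viewed, and the job is handed in when it is done.

```bash
ls; mkdir -p pics; python3 - <<'E'
from workcell import bot
import cv2
s=bot.observe()
print({k:s[k] for k in('clock','position','tool_rot','force','grip_width')})
for n in('side','top','wrist'):
    c=bot.get_calibration(n); print(n,c)
    cv2.imwrite(f'pics/{n}0.png',bot.grab_frame(n))
E
```

```text
pics
{'clock': 0.0, 'position': array([0.21469496, 0.58664623, 0.24772853]), 'tool_rot': array([-1.48493003,  1.56968274, -1.8357188 ]), 'force': array([-0.54278909, -0.73258556,  0.75364032]), 'grip_width': 0.08487877904754428}
side {'fx': 490.9748010674352, 'fy': 490.9748010674352, 'cx': 318.7055580188307, 'cy': 235.73669851958982, 'R': array([[ 0.89784032, -0.44011873, -0.01335139],
       [-0.31052159, -0.61138226, -0.72786542],
       [ 0.3121844 ,  0.65765282, -0.68559001]]), 't': array([-0.4614317 ,  0.21630942,  0.94733533])}
top {'fx': 433.6662274065976, 'fy': 433.6662274065976, 'cx': 318.4573546412382, 'cy': 241.8642327057723, 'R': array([[ 0.01311076, -0.99990765, -0.00357819],
       [-0.99708623, -0.01280466, -0.07520032],
       [ 0.07514756,  0.00455369, -0.99716203]]), 't': array([-0.01633364,  0.53993152,  1.26269755])}
wrist {'fx': 362.5251316392237, 'fy': 362.5251316392237, 'cx': 315.2929868676594, 'cy': 239.42164065471317, 'R': array([[ 0.34340614,  0.93918651, -0.00096284],
       [ 0.88812032, -0.3244004 ,  0.32558666],
       [ 0.30547425, -0.11266357, -0.94551171]]), 't': array([-0.62311945, -0.04289736,  0.38033288])}
```

View pics/side0.png

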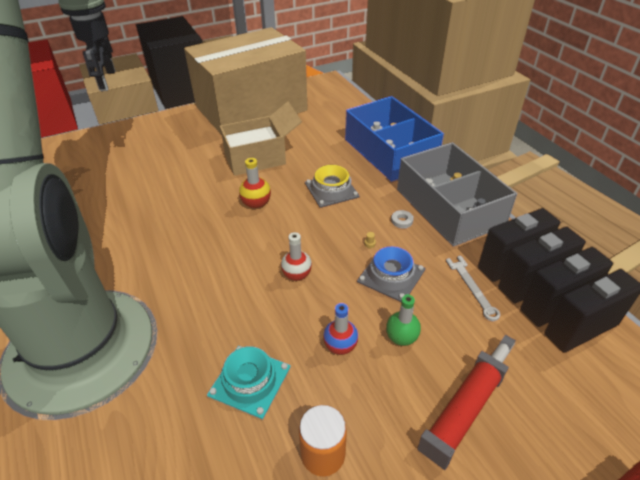

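View pics/top0.png

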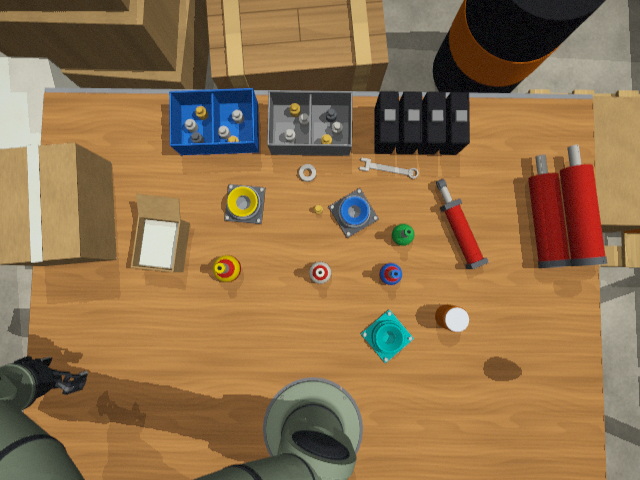

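View pics/wrist0.png

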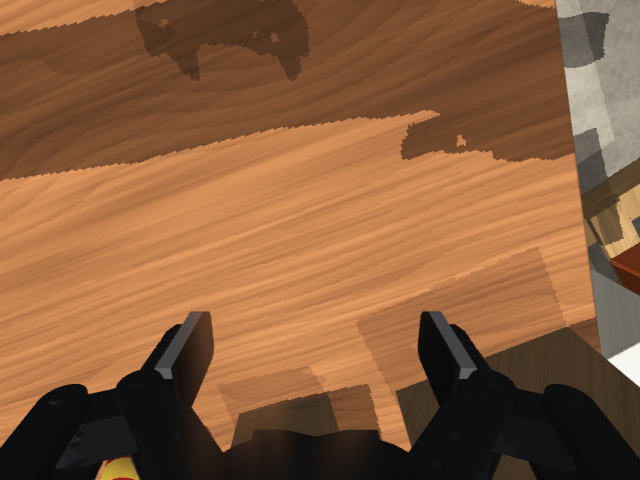

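Side and top views show the blue flask at top (391,273), yellow flask (226,268), spare (320,272), blue cradle (355,211) and yellow cradle (242,203). The green flask (403,234) and turquoise cradle (387,336) are the look-alikes. Next I'll measure positions with colour masks in both views.

```bash
cat > h.py <<'E'
import cv2,numpy as np
from workcell import bot
def ray(c,u,v):
    R=np.array(c['R']);t=np.array(c['t'])
    return -R.T@t, R.T@np.array([(u-c['cx'])/c['fx'],(v-c['cy'])/c['fy'],1])
def onz(c,u,v,z):
    o,d=ray(c,u,v); return o+d*(z-o[2])/d[2]
def proj(c,X):
    p=np.array(c['R'])@X+np.array(c['t']); return np.array([c['fx']*p[0]/p[2]+c['cx'],c['fy']*p[1]/p[2]+c['cy']])
def cross2(c1,p1,c2,p2):
    o1,d1=ray(c1,*p1);o2,d2=ray(c2,*p2)
    a=np.linalg.lstsq(np.c_[d1,-d2],o2-o1,rcond=None)[0]
    x1=o1+a[0]*d1;x2=o2+a[1]*d2
    return (x1+x2)/2,np.linalg.norm(x1-x2)
HS={'blue':((105,120,50),(128,255,255)),'yellow':((22,140,90),(34,255,255))}
def blobs(img,col,roi,minA=8):
    x0,y0,x1,y1=roi
    h=cv2.cvtColor(img,cv2.COLOR_BGR2HSV)
    m=cv2.inRange(h,*HS[col]); k=np.zeros_like(m);k[y0:y1,x0:x1]=m[y0:y1,x0:x1]
    n,l,st,ce=cv2.connectedComponentsWithStats(k)
    return [(ce[i].round(1).tolist(),st[i].tolist(),l==i) for i in range(1,n) if st[i][4]>=minA]
E
python3 - <<'E'
from h import *
T=cv2.imread('pics/top0.png');S=cv2.imread('pics/side0.png')
for nm,col,img,roi in [('bf top','blue',T,(375,258,408,290)),('yf top','yellow',T,(205,250,248,290)),('bc top','blue',T,(328,185,382,240)),('yc top','yellow',T,(220,180,268,226)),
 ('bf side','blue',S,(318,300,362,356)),('yf side','yellow',S,(232,155,275,212)),('bc side','blue',S,(355,240,425,296)),('yc side','yellow',S,(305,162,360,205))]:
    for c,s,m in blobs(img,col,roi):
        (cnt,_)=cv2.findContours(m.astype(np.uint8),0,1)
        cc=max(cnt,key=len); e=cv2.fitEllipse(cv2.convexHull(cc)) if len(cv2.convexHull(cc))>4 else None
        print(nm,c,s, np.round(e[0]+e[1],1) if e else None)
for n,im,boxes in(('top',T,[(190,170,420,300)]),('side',S,[(230,150,430,360)])):
    x0,y0,x1,y1=boxes[0]; cv2.imwrite(f'pics/{n}z.png',cv2.resize(im[y0:y1,x0:x1],None,fx=2.8 if n=='side' else 3.4,fy=2.8 if n=='side' else 3.4,interpolation=cv2.INTER_CUBIC))
E
```

```text
bf top [390.9, 274.0] [380, 264, 22, 21, 201] [390.6 273.7  20.7  21.4]
yf top [225.5, 268.1] [213, 255, 27, 27, 339] [225.8 268.1  26.1  26.6]
bc top [354.5, 210.1] [341, 197, 28, 28, 503] [354.4 210.3  27.9  28.1]
yc top [241.7, 200.9] [227, 187, 31, 30, 557] [241.9 201.2  29.8  30.2]
bf side [341.2, 310.5] [336, 304, 11, 13, 106] [341.4 310.1  11.7  12.9]
bf side [340.7, 339.9] [325, 328, 32, 20, 255] [340.7 334.4  25.2  31.9]
yf side [250.7, 162.3] [245, 157, 12, 12, 113] [250.8 162.3  11.2  12.3]
yf side [254.9, 191.4] [240, 182, 30, 16, 253] [254.1 188.7  17.8  30.3]
bc side [393.2, 259.6] [374, 247, 39, 28, 653] [393.1 260.9  27.1  38.6]
yc side [331.5, 173.8] [315, 165, 35, 21, 468] [331.4 175.   21.   35.1]
```

View pics/topz.png

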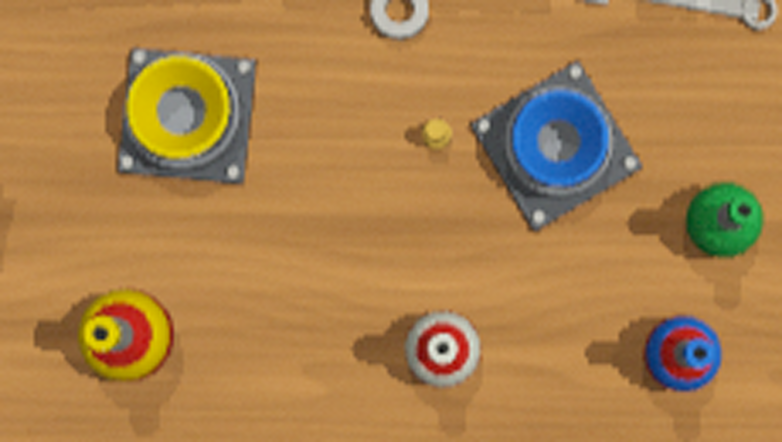

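View pics/sidez.png

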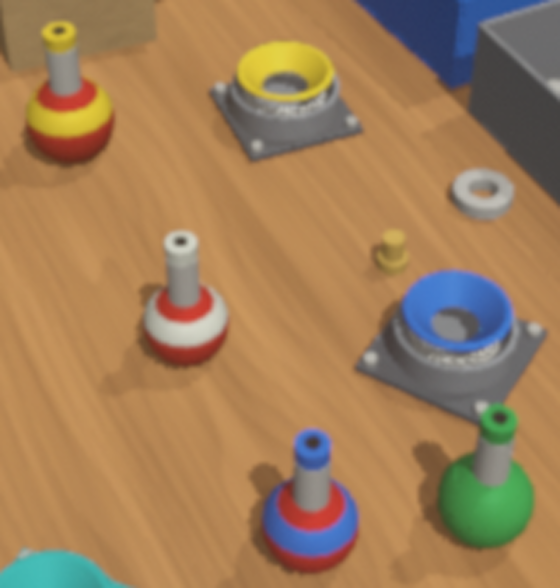

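```bash
python3 - <<'E'
from h import *
ct=bot.get_calibration('top');cs=bot.get_calibration('side')
f=lambda a:np.round(a,4)
print('bf ball top',f(onz(ct,390.8,273.8,.028)),'neck top',f(onz(ct,395.3,273.8,.115)),'side neck',f(onz(cs,341.6,308,.115)),'x',cross2(ct,(395.3,273.8),cs,(341.6,308)))
print('yf ball top',f(onz(ct,225.8,268.1,.035)),'neck top',f(onz(ct,219.4,268.2,.130)),'side neck',f(onz(cs,251.0,160.8,.130)),'x',cross2(ct,(219.4,268.2),cs,(251,160.8)))
print('bring',f(onz(ct,354.4,210.3,.052)),f(onz(cs,393.1,260.2,.052)),cross2(ct,(354.4,210.3),cs,(393.1,260.2)))
print('yring',f(onz(ct,241.9,201.2,.052)),f(onz(cs,331.8,175,.052)),cross2(ct,(241.9,201.2),cs,(331.8,175)))
for r,x in((.039,onz(ct,354.4,210.3,.052)),(.042,onz(ct,241.9,201.2,.052))):
    P=np.array([proj(cs,x+[r*np.cos(a),r*np.sin(a),0]) for a in np.arange(0,6.3,.1)]); print('pred side box',P.min(0),P.max(0))
print('spare',f(onz(ct,320,272,.028)),'green',f(onz(ct,403,234,.028)),'fitting',f(onz(ct,318,210,.02)))
E
```

```text
bf ball top [ 0.4486 -0.222   0.028 ] neck top [ 0.4485 -0.2201  0.115 ] side neck [ 0.4523 -0.2209  0.115 ] x (array([ 0.45017828, -0.22076063,  0.11576926]), np.float64(0.0037817964640736905))
yf ball top [0.4589 0.2595 0.035 ] neck top [0.4572 0.2561 0.13  ] side neck [0.4619 0.2569 0.13  ] x (array([0.45918213, 0.25501261, 0.13190482]), np.float64(0.004154879654087159))
bring [ 0.6308 -0.1125  0.052 ] [ 0.6334 -0.1141  0.052 ] (array([ 0.63222516, -0.11322698,  0.05151489]), np.float64(0.0029147610212177312))
yring [0.6534 0.2147 0.052 ] [0.6563 0.2128 0.052 ] (array([0.65510336, 0.2141088 , 0.05135071]), np.float64(0.0034308186450790245))
pred side box [373.09865545 247.1025112 ] [410.38889604 273.82680583]
pred side box [314.04236334 165.38206105] [346.87304065 184.92910473]
spare [ 0.4512 -0.015   0.028 ] green [ 0.5659 -0.2578  0.028 ] fitting [ 0.6352 -0.0067  0.02  ]
```

```bash
cat >> h.py <<'E'
from scipy.spatial.transform import Rotation as Ro
def st(p=True):
    s=bot.observe(); R=Ro.from_euler('xyz',s['tool_rot']).as_matrix()
    if p: print('t',round(s['clock'],2),'tcp',np.round(s['position'],4),'F',np.round(s['force'],2),'w',round(s['grip_width'],4),'q',np.round(s['qpos'],2)); print('R',np.round(R,3).tolist())
    return s,R
def go(X,jaw=None,s=None):
    "shift & turn to put TCP at X pointing straight down, jaw heading in deg (world)"
    s,R=st(False); sh=R.T@(np.array(X)-s['position'])
    a=np.radians(jaw) if jaw is not None else np.arctan2(R[1,1],R[0,1])
    x=np.array([0,0,-1.]);y=np.array([np.cos(a),np.sin(a),0]);Rt=np.c_[x,y,np.cross(x,y)]
    w=Ro.from_matrix(R.T@Rt).as_rotvec(degrees=True)
    print('to',X,'shift',np.round(sh,4),'turn',np.round(w,2),'jaw now',round(np.degrees(np.arctan2(R[1,1],R[0,1])),1))
E
python3 - <<'E'
from h import *
st()
for j in(None,0,180,90): go([.5,.2,.25],j)
go([.45,-.2205,.25])
E
```

```text
t 0.15 tcp [0.2148 0.5867 0.2479] F [ 0.93 -0.18  0.35] w 0.0853 q [-1.29  0.52 -0.04  1.6   0.02  1.02 -0.11]
R [[-0.0, 0.344, 0.939], [-0.001, 0.939, -0.344], [-1.0, -0.001, 0.0]]
to [0.5, 0.2, 0.25] shift [-0.0019 -0.2651  0.4008] turn [0.   0.01 0.05] jaw now 69.9
to [0.5, 0.2, 0.25] shift [-0.0019 -0.2651  0.4008] turn [6.99e+01 3.00e-02 4.00e-02] jaw now 69.9
to [0.5, 0.2, 0.25] shift [-0.0019 -0.2651  0.4008] turn [-1.101e+02 -4.000e-02  4.000e-02] jaw now 69.9
to [0.5, 0.2, 0.25] shift [-0.0019 -0.2651  0.4008] turn [-20.1   -0.     0.05] jaw now 69.9
to [0.45, -0.2205, 0.25] shift [-0.0015 -0.6772  0.4983] turn [0.   0.01 0.05] jaw now 69.9
```

```bash
python3 -m creep '[{"ty":-0.265,"tz":0.40,"wx":50},{"ty":-0.265,"tz":0.40,"wx":50},{"ty":-0.265,"tz":0.40,"wx":50},{"ty":-0.265,"tz":0.40,"wx":50},{"ty":-0.265,"tz":0.40,"wx":50},{"ty":-0.265,"tz":0.40,"wx":50},{"ty":-0.265,"tz":0.40,"wx":50},{"ty":-0.265,"tz":0.40,"wx":50}]' 40
python3 - <<'E'
from h import *
st(); go([.45,-.2205,.25],20)
E
```

```text
t 0.15 tcp [0.2148 0.5867 0.2479] F [ 0.93 -0.18  0.35] w 0.0853 q [-1.29  0.52 -0.04  1.6   0.02  1.02 -0.11]
R [[-0.0, 0.344, 0.939], [-0.001, 0.939, -0.344], [-1.0, -0.001, 0.0]]
to [0.45, -0.2205, 0.25] shift [-0.0015 -0.6772  0.4983] turn [4.99e+01 3.00e-02 4.00e-02] jaw now 69.9$[0]: bad value
```

```bash
python3 -m creep --help; python3 -m creep '[{"wx":0,"wy":0,"wz":0,"tx":0,"ty":-0.265,"tz":0.40,"claw":0}]' 40
```

```text
clock: 0.25
position: [0.2403, 0.5498, 0.2474]
tool_rot: [-2.961, 1.568, 2.978]
force: [1.6, 0.3, 0.3]
grip_width: 0.0851invalid input: not JSON, or not a number
```

```bash
python3 -m creep '[{"wx":50,"wy":0,"wz":0,"tx":0,"ty":-0.24,"tz":0.36,"claw":0},{"wx":50,"wy":0,"wz":0,"tx":0,"ty":-0.24,"tz":0.36,"claw":0},{"wx":50,"wy":0,"wz":0,"tx":0,"ty":-0.24,"tz":0.36,"claw":0},{"wx":50,"wy":0,"wz":0,"tx":0,"ty":-0.24,"tz":0.36,"claw":0},{"wx":50,"wy":0,"wz":0,"tx":0,"ty":-0.24,"tz":0.36,"claw":0},{"wx":50,"wy":0,"wz":0,"tx":0,"ty":-0.24,"tz":0.36,"claw":0},{"wx":50,"wy":0,"wz":0,"tx":0,"ty":-0.24,"tz":0.36,"claw":0},{"wx":50,"wy":0,"wz":0,"tx":0,"ty":-0.24,"tz":0.36,"claw":0}]' 40
python3 - <<'E'
from h import *
st(); go([.45,-.2205,.25],20)
E
```

```text
clock: 1.05
position: [0.4827, 0.2232, 0.2468]
tool_rot: [-2.151, 1.568, 2.916]
force: [0.9, 0.2, -0.6]
grip_width: 0.0852
t 1.05 tcp [0.4827 0.2232 0.2468] F [ 0.92  0.25 -0.61] w 0.0852 q [-0.74  0.39  0.26  1.86 -0.13  0.92 -0.07]
R [[-0.003, 0.938, 0.347], [0.001, 0.347, -0.938], [-1.0, -0.002, -0.001]]
to [0.45, -0.2205, 0.25] shift [-0.0034 -0.1848  0.4047] turn [ 0.33 -0.08  0.12] jaw now 20.3
```

```bash
python3 -m creep '[{"wx":0,"wy":0,"wz":0,"tx":0,"ty":-0.185,"tz":0.405,"claw":0},{"wx":0,"wy":0,"wz":0,"tx":0,"ty":-0.185,"tz":0.405,"claw":0},{"wx":0,"wy":0,"wz":0,"tx":0,"ty":-0.185,"tz":0.405,"claw":0},{"wx":0,"wy":0,"wz":0,"tx":0,"ty":-0.185,"tz":0.405,"claw":0},{"wx":0,"wy":0,"wz":0,"tx":0,"ty":-0.185,"tz":0.405,"claw":0},{"wx":0,"wy":0,"wz":0,"tx":0,"ty":-0.185,"tz":0.405,"claw":0},{"wx":0,"wy":0,"wz":0,"tx":0,"ty":-0.185,"tz":0.405,"claw":0},{"wx":0,"wy":0,"wz":0,"tx":0,"ty":-0.185,"tz":0.405,"claw":0}]' 40
python3 - <<'E'
from h import *
st(); go([.45,-.2205,.23],20)
c=bot.get_calibration('wrist');cv2.imwrite('pics/w1.png',bot.grab_frame('wrist'))
print(proj(c,np.array([.45,-.2205,.115])),proj(c,np.array([.45,-.2205,.028])))
import pickle;pickle.dump(c,open('w1.pkl','wb'))
E
```

```text
clock: 1.85
position: [0.4527, -0.176, 0.2467]
tool_rot: [-2.218, 1.568, 2.85]
force: [1.8, 0.7, -0.6]
grip_width: 0.0854
t 1.85 tcp [ 0.4527 -0.176   0.2467] F [ 1.78  0.68 -0.57] w 0.0854 q [-0.07  0.32  0.4   1.97 -0.16  0.88  0.77]
R [[-0.002, 0.938, 0.348], [0.001, 0.348, -0.938], [-1.0, -0.002, -0.001]]
to [0.45, -0.2205, 0.23] shift [ 0.0167 -0.018   0.0408] turn [ 0.34 -0.08  0.11] jaw now 20.3
[293.09358963 281.87276876] [298.30558512 244.31162364]
```

View pics/w1.png

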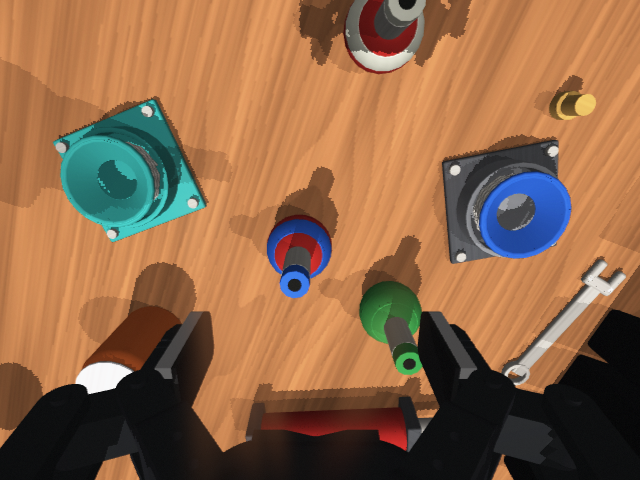

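The wrist view shows the blue neck top at about (294.5,284.5), 3 px from the prediction, and the blue ring centred near (525,214). I'll refine both from this view.

```bash
python3 - <<'E'
from h import *
import pickle
c=pickle.load(open('w1.pkl','rb'));W=cv2.imread('pics/w1.png')
for roi in((255,205,345,305),(460,160,590,270)):
  for ce,s,m in blobs(W,'blue',roi,30):
    hu=cv2.convexHull(np.argwhere(m)[:,::-1].astype(np.int32)); e=cv2.fitEllipse(hu); print(ce,s,np.round(e[0]+e[1],1))
    for z in (.115,.052): print(z,np.round(onz(c,*e[0],z),4))
print(onz(c,294.5,284.5,.115),onz(c,299.5,246.5,.028))
s,R=st(False); print(s['position'],np.array(c['R']).T@-np.array(c['t']))
go([.4495,-.2215,.15],20)
E
```

```text
[297.8, 253.8] [267, 219, 64, 79, 1956] [297.5 256.5  64.2  78.7]
0.115 [ 0.4461 -0.1992  0.115 ]
0.052 [ 0.4516 -0.2238  0.052 ]
[526.5, 215.1] [479, 171, 92, 87, 5063] [524.5 214.5  80.5  97.3]
0.115 [ 0.5907 -0.1102  0.115 ]
0.052 [ 0.6316 -0.113   0.052 ]
[ 0.45177827 -0.22225556  0.115     ] [ 0.45191421 -0.22229272  0.028     ]
[ 0.45115297 -0.18408883  0.24708552] [ 0.42398048 -0.09872817  0.37201762]
to [0.4495, -0.2215, 0.15] shift [ 0.0972 -0.014   0.0344] turn [-0.1   0.11  0.16] jaw now 19.9
```

```bash
python3 - <<'E'
from h import *
go([.451,-.2217,.092],20)
E
python3 -m creep '[{"wx":0,"wy":0,"wz":0,"tx":0,"ty":-0.0126,"tz":0.035,"claw":0},{"wx":0,"wy":0,"wz":0,"tx":0.02,"ty":-0.0126,"tz":0.035,"claw":0},{"wx":0,"wy":0,"wz":0,"tx":0.06,"ty":-0.0126,"tz":0.035,"claw":0.2},{"wx":0,"wy":0,"wz":0,"tx":0.10,"ty":-0.0126,"tz":0.035,"claw":0.3},{"wx":0,"wy":0,"wz":0,"tx":0.14,"ty":-0.0126,"tz":0.035,"claw":0.3},{"wx":0,"wy":0,"wz":0,"tx":0.154,"ty":-0.0126,"tz":0.035,"claw":0.3},{"wx":0,"wy":0,"wz":0,"tx":0.154,"ty":-0.0126,"tz":0.035,"claw":0.3},{"wx":0,"wy":0,"wz":0,"tx":0.154,"ty":-0.0126,"tz":0.035,"claw":0.3}]' 40
python3 - <<'E'
from h import *
go([.451,-.2217,.092],20)
E
```

```text
to [0.451, -0.2217, 0.092] shift [ 0.1552 -0.0125  0.035 ] turn [-0.1   0.11  0.16] jaw now 19.9
clock: 2.7
position: [0.4511, -0.2219, 0.0936]
tool_rot: [-0.938, 1.567, -2.161]
force: [0.7, 0.2, 0.5]
grip_width: 0.06
to [0.451, -0.2217, 0.092] shift [ 0.0016  0.     -0.0002] turn [-0.11  0.12  0.16] jaw now 19.9
```

Well positioned. Closing now.

```bash
python3 -m creep '[{"wx":0,"wy":0,"wz":0,"tx":0.0,"ty":0,"tz":0,"claw":0.5},{"wx":0,"wy":0,"wz":0,"tx":0.0,"ty":0,"tz":0,"claw":0.65},{"wx":0,"wy":0,"wz":0,"tx":0,"ty":0,"tz":0,"claw":0.8},{"wx":0,"wy":0,"wz":0,"tx":0,"ty":0,"tz":0,"claw":1},{"wx":0,"wy":0,"wz":0,"tx":0,"ty":0,"tz":0,"claw":1},{"wx":0,"wy":0,"wz":0,"tx":0,"ty":0,"tz":0,"claw":1},{"wx":0,"wy":0,"wz":0,"tx":0,"ty":0,"tz":0,"claw":1}]' 50
python3 - <<'E'
from h import *
st();go([.451,-.2217,.212],20)
go([.632,-.113,.212],20)
E
```

```text
clock: 3.4
position: [0.4518, -0.222, 0.0947]
tool_rot: [-0.34, 1.568, -1.563]
force: [-0.9, 1.1, 10.3]
grip_width: 0.023
t 3.4 tcp [ 0.4518 -0.222   0.0947] F [-0.86  1.09 10.27] w 0.023 q [ 0.12  0.59  0.3   2.05 -0.32  0.54  0.99]
R [[0.0, 0.94, 0.34], [-0.003, 0.34, -0.94], [-1.0, -0.001, 0.003]]
to [0.451, -0.2217, 0.212] shift [-0.1173 -0.0008 -0.0002] turn [-0.1   0.17  0.06] jaw now 19.9
to [0.632, -0.113, 0.212] shift [-0.1177  0.2064 -0.0408] turn [-0.1   0.17  0.06] jaw now 19.9
```

```bash
python3 -m creep '[{"wx":0,"wy":0,"wz":0,"tx":-0.01,"ty":0,"tz":0,"claw":1},{"wx":0,"wy":0,"wz":0,"tx":-0.03,"ty":0,"tz":0,"claw":1},{"wx":0,"wy":0,"wz":0,"tx":-0.06,"ty":0,"tz":0,"claw":1},{"wx":0,"wy":0,"wz":0,"tx":-0.09,"ty":0.03,"tz":-0.006,"claw":1},{"wx":0,"wy":0,"wz":0,"tx":-0.1,"ty":0.07,"tz":-0.014,"claw":1},{"wx":0,"wy":0,"wz":0,"tx":-0.1,"ty":0.11,"tz":-0.022,"claw":1},{"wx":0,"wy":0,"wz":0,"tx":-0.1,"ty":0.15,"tz":-0.03,"claw":1},{"wx":0,"wy":0,"wz":0,"tx":-0.1,"ty":0.19,"tz":-0.037,"claw":1}]' 50
python3 - <<'E'
from h import *
st();go([.632,-.113,.19],20)
E
```

```text
clock: 4.2
position: [0.619, -0.1208, 0.1955]
tool_rot: [-0.186, 1.568, -1.409]
force: [-0.9, -1.4, -2.9]
grip_width: 0.0231
t 4.2 tcp [ 0.619  -0.1208  0.1955] F [-0.93 -1.41 -2.89] w 0.0231 q [-0.15  0.62  0.37  1.65 -0.27  0.92  0.67]
R [[0.001, 0.94, 0.341], [-0.003, 0.341, -0.94], [-1.0, -0.001, 0.003]]
to [0.632, -0.113, 0.19] shift [ 0.0054  0.0149 -0.003 ] turn [-0.08  0.18  0.03] jaw now 19.9
```

```bash
python3 -m creep '[{"wx":0,"wy":0.2,"wz":0,"tx":0,"ty":0.015,"tz":-0.003,"claw":1},{"wx":0,"wy":0.2,"wz":0,"tx":0.01,"ty":0.015,"tz":-0.003,"claw":1},{"wx":0,"wy":0.2,"wz":0,"tx":0.015,"ty":0.015,"tz":-0.003,"claw":1},{"wx":0,"wy":0.2,"wz":0,"tx":0.015,"ty":0.015,"tz":-0.003,"claw":1}]' 50
python3 - <<'E'
from h import *
st()
for n in('top','side','wrist'): cv2.imwrite(f'pics/{n}2.png',bot.grab_frame(n))
st()
S=cv2.imread('pics/side2.png')[140:310,310:480];T=cv2.imread('pics/top2.png')[160:280,290:450]
W=cv2.imread('pics/wrist2.png')[60:480,100:560]
cv2.imwrite('pics/m2.png',np.hstack([cv2.resize(S,(380,380)),cv2.resize(W,(416,380))]))
E
```

```text
clock: 4.6
position: [0.6308, -0.1137, 0.1799]
tool_rot: [-1.866, 1.568, -3.09]
force: [-0.0, -0.3, -4.2]
grip_width: 0.023
t 4.6 tcp [ 0.6308 -0.1137  0.1799] F [-0.02 -0.29 -4.15] w 0.023 q [-0.15  0.65  0.37  1.63 -0.28  0.91  0.66]
R [[-0.003, 0.941, 0.34], [-0.0, 0.34, -0.941], [-1.0, -0.002, -0.001]]
t 4.75 tcp [ 0.6317 -0.1136  0.1809] F [ 0.21  0.41 -3.64] w 0.0228 q [-0.15  0.65  0.37  1.63 -0.28  0.91  0.66]
R [[-0.0, 0.94, 0.34], [-0.0, 0.34, -0.94], [-1.0, -0.0, -0.0]]
```

View pics/m2.png

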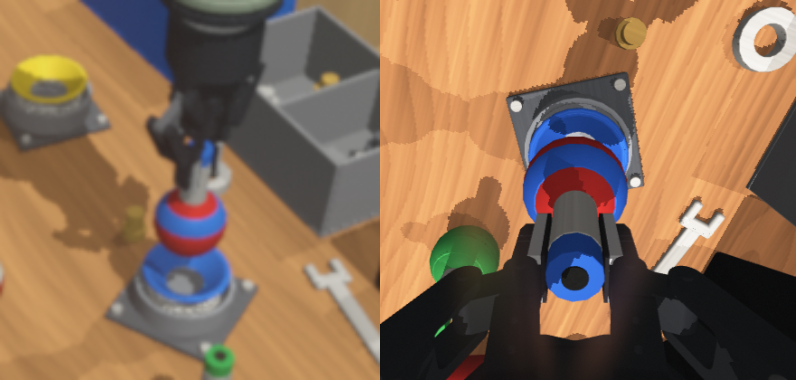

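The side and wrist views show the flask upright in the jaws, centred over the blue ring. I'll lower it in stages and watch the force.

```bash
python3 -m creep '[{"wx":0,"wy":0,"wz":0,"tx":0.02,"ty":0,"tz":-0.0005,"claw":1},{"wx":0,"wy":0,"wz":0,"tx":0.035,"ty":0,"tz":-0.0005,"claw":1},{"wx":0,"wy":0,"wz":0,"tx":0.042,"ty":0,"tz":-0.0005,"claw":1},{"wx":0,"wy":0,"wz":0,"tx":0.044,"ty":0,"tz":-0.0005,"claw":1},{"wx":0,"wy":0,"wz":0,"tx":0.044,"ty":0,"tz":-0.0005,"claw":1},{"wx":0,"wy":0,"wz":0,"tx":0.044,"ty":0,"tz":-0.0005,"claw":1}]' 50
```

```text
clock: 5.35
position: [0.6318, -0.1133, 0.1375]
tool_rot: [0.811, 1.57, -0.413]
force: [0.2, 0.3, -3.2]
grip_width: 0.0227
```

```bash
python3 -m creep '[{"wx":0,"wy":0,"wz":0,"tx":0.002,"ty":0,"tz":0,"claw":1},{"wx":0,"wy":0,"wz":0,"tx":0.003,"ty":0,"tz":0,"claw":1},{"wx":0,"wy":0,"wz":0,"tx":0.003,"ty":0,"tz":0,"claw":1}]' 50
```

```text
clock: 5.65
position: [0.6318, -0.1133, 0.1345]
tool_rot: [0.873, 1.57, -0.351]
force: [-0.4, -0.1, -3.4]
grip_width: 0.0228
```

```bash
python3 -m creep '[{"wx":0,"wy":0,"wz":0,"tx":0.001,"ty":0,"tz":0,"claw":1},{"wx":0,"wy":0,"wz":0,"tx":0.002,"ty":0,"tz":0,"claw":1},{"wx":0,"wy":0,"wz":0,"tx":0.002,"ty":0,"tz":0,"claw":1}]' 50
```

```text
clock: 5.95
position: [0.632, -0.1133, 0.1326]
tool_rot: [0.969, 1.57, -0.255]
force: [0.2, 0.2, -1.4]
grip_width: 0.0232
```

```bash
python3 -m creep '[{"wx":0,"wy":0,"wz":0,"tx":0.001,"ty":0,"tz":0,"claw":1},{"wx":0,"wy":0,"wz":0,"tx":0.001,"ty":0,"tz":0,"claw":1}]' 50
```

```text
clock: 6.15
position: [0.6324, -0.1134, 0.132]
tool_rot: [1.01, 1.569, -0.214]
force: [1.5, -0.5, 3.4]
grip_width: 0.0229
```

Contact confirmed: the flask's weight is now carried by the ring. Releasing, with one look before retreating.

```bash
python3 -m creep '[{"wx":0,"wy":0,"wz":0,"tx":0,"ty":0,"tz":0,"claw":0.65},{"wx":0,"wy":0,"wz":0,"tx":0,"ty":0,"tz":0,"claw":0.5},{"wx":0,"wy":0,"wz":0,"tx":0,"ty":0,"tz":0,"claw":0.3},{"wx":0,"wy":0,"wz":0,"tx":0,"ty":0,"tz":0,"claw":0.2},{"wx":0,"wy":0,"wz":0,"tx":0,"ty":0,"tz":0,"claw":0.2}]' 40
python3 - <<'E'
from h import *
c=bot.get_calibration('wrist')
cv2.imwrite('pics/wrist3.png',bot.grab_frame('wrist'));cv2.imwrite('pics/side3.png',bot.grab_frame('side'))
print(proj(c,np.array([.632,-.113,.151])))
S=cv2.imread('pics/side3.png')[140:310,310:480]
W=cv2.imread('pics/wrist3.png')[60:480,100:560]
cv2.imwrite('pics/m3.png',np.hstack([cv2.resize(S,(380,380)),cv2.resize(W,(416,380))]))
st()
E
```

```text
clock: 6.65
position: [0.6324, -0.1134, 0.1319]
tool_rot: [1.016, 1.569, -0.208]
force: [0.1, 0.3, 0.0]
grip_width: 0.0684
[315.87108487 362.35058264]
t 6.75 tcp [ 0.6324 -0.1134  0.132 ] F [-0.44 -0.61 -0.39] w 0.0681 q [-0.13  0.71  0.34  1.66 -0.3   0.82  0.68]
R [[0.002, 0.941, 0.34], [-0.0, 0.34, -0.941], [-1.0, 0.002, 0.001]]
```

View pics/m3.png

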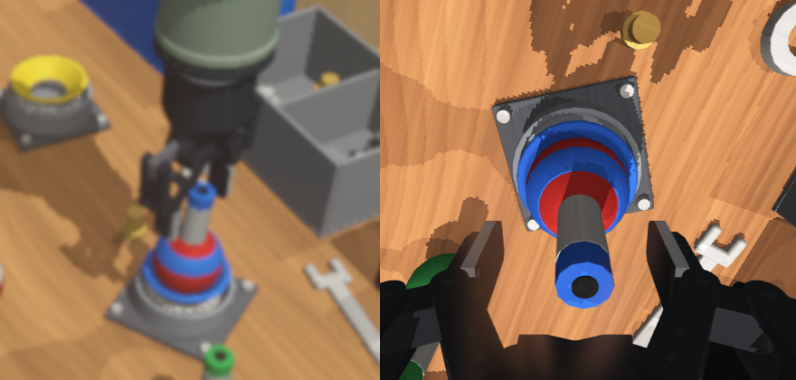

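```bash
python3 - <<'E'
from h import *
c=bot.get_calibration('wrist');cs=bot.get_calibration('side');ct=bot.get_calibration('top')
W=bot.grab_frame('wrist');S=bot.grab_frame('side');st(False)
cv2.imwrite('pics/w4.png',W);cv2.imwrite('pics/s4.png',S)
print('pred w',proj(c,np.array([.632,-.113,.151])),'pred s',proj(cs,np.array([.632,-.113,.151])))
cv2.imwrite('pics/m4.png',np.hstack([cv2.resize(S[205:285,360:440],(390,390),interpolation=cv2.INTER_CUBIC),cv2.resize(W[260:420,250:410],(390,390),interpolation=cv2.INTER_CUBIC)]))
for r,i in((( 375,215,415,240),S),((270,330,380,410),W)):
  for ce,s,m in blobs(i,'blue',r,15): print(ce,s)
E
```

```text
pred w [315.80298504 362.26595743] pred s [396.7705587  225.19314441]
[399.9, 227.2] [394, 222, 13, 12, 103]
[324.6, 362.2] [294, 330, 65, 71, 3246]
```

View pics/m4.png

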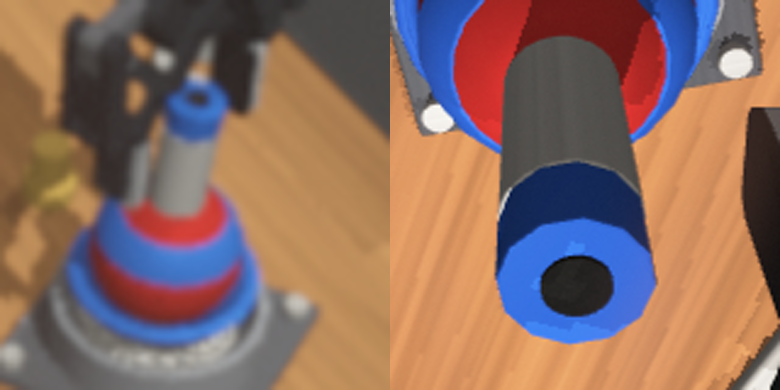

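```bash
python3 - <<'E'
from h import *
c=bot.get_calibration('wrist');cs=bot.get_calibration('side')
print(cross2(c,(326.3,377.3),cs,(400.6,224.9)),onz(c,326.3,377.3,.151),onz(cs,400.6,224.9,.151))
E
```

```text
(array([ 0.6377258, -0.1169662,  0.1523541]), np.float64(0.0008492493606590995)) [ 0.63772706 -0.11778559  0.151     ] [ 0.63917254 -0.11568161  0.151     ]
```

The blue neck top triangulates to (0.638,-0.117,0.152). That puts the ring up at the right height and the tilt at about 0.07 rad, within limits. The flask is free of the fingers, so I'll retreat straight up and go to the yellow flask.

```bash
python3 -m creep '[{"wx":0,"wy":0,"wz":0,"tx":-0.02,"ty":0,"tz":0,"claw":0.1},{"wx":0,"wy":0,"wz":0,"tx":-0.06,"ty":0,"tz":0,"claw":0},{"wx":0,"wy":0,"wz":0,"tx":-0.1,"ty":0,"tz":0,"claw":0},{"wx":0,"wy":0,"wz":0,"tx":-0.12,"ty":0,"tz":0,"claw":0},{"wx":0,"wy":0,"wz":0,"tx":-0.12,"ty":0,"tz":0,"claw":0}]' 40
python3 - <<'E'
from h import *
st();go([.459,.24,.25],20); go([.459,.24,.25],60)
E
```

```text
clock: 7.35
position: [0.6333, -0.1137, 0.2552]
tool_rot: [1.122, 1.564, -0.103]
force: [0.7, 0.1, -1.3]
grip_width: 0.0855
t 7.35 tcp [ 0.6333 -0.1137  0.2552] F [ 0.69  0.09 -1.32] w 0.0855 q [-0.17  0.57  0.4   1.56 -0.25  1.05  0.64]
R [[0.007, 0.941, 0.34], [-0.001, 0.34, -0.941], [-1.0, 0.006, 0.003]]
to [0.459, 0.24, 0.25] shift [ 0.0038 -0.0439 -0.3919] turn [-0.15  0.16 -0.34] jaw now 19.9
to [0.459, 0.24, 0.25] shift [ 0.0038 -0.0439 -0.3919] turn [-40.15   0.28  -0.27] jaw now 19.9
```

```bash
python3 -m creep '[{"wx":0,"wy":0,"wz":0,"tx":0,"ty":-0.044,"tz":-0.39,"claw":0},{"wx":0,"wy":0,"wz":0,"tx":0,"ty":-0.044,"tz":-0.39,"claw":0},{"wx":0,"wy":0,"wz":0,"tx":0,"ty":-0.044,"tz":-0.39,"claw":0},{"wx":0,"wy":0,"wz":0,"tx":0,"ty":-0.044,"tz":-0.39,"claw":0},{"wx":0,"wy":0,"wz":0,"tx":0,"ty":-0.044,"tz":-0.39,"claw":0},{"wx":0,"wy":0,"wz":0,"tx":0,"ty":-0.044,"tz":-0.39,"claw":0},{"wx":0,"wy":0,"wz":0,"tx":0,"ty":-0.044,"tz":-0.39,"claw":0},{"wx":0,"wy":0,"wz":0,"tx":0,"ty":-0.044,"tz":-0.39,"claw":0}]' 40
python3 - <<'E'
from h import *
import pickle
st()
c=bot.get_calibration('wrist');W=bot.grab_frame('wrist');cv2.imwrite('pics/w5.png',W);pickle.dump(c,open('w5.pkl','wb'))
print(proj(c,np.array([.459,.257,.13])),proj(c,np.array([.655,.214,.052])))
go([.459,.257,.2],20)
E
```

```text
clock: 8.15
position: [0.4577, 0.2404, 0.2533]
tool_rot: [1.125, 1.565, -0.098]
force: [2.1, 0.6, 0.7]
grip_width: 0.0854
t 8.15 tcp [0.4577 0.2404 0.2533] F [2.06 0.62 0.65] w 0.0854 q [-0.88  0.36  0.36  1.89 -0.15  0.91 -0.1 ]
R [[0.006, 0.94, 0.341], [-0.001, 0.341, -0.94], [-1.0, 0.005, 0.003]]
[324.77879458 214.8027544 ] [489.30574001 296.83841643]
to [0.459, 0.257, 0.2] shift [ 0.0531  0.0073 -0.0085] turn [ 0.28  0.01 -0.26] jaw now 20.3
```

View pics/w5.png

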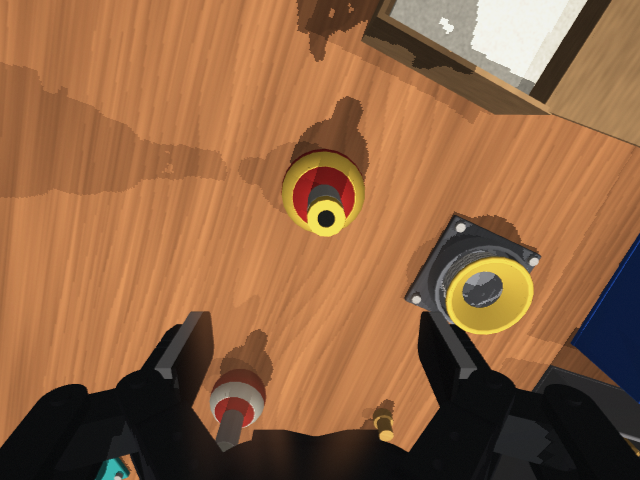

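The wrist view shows the yellow neck top at (326,218) and the yellow ring at about (490,296), both near prediction.

```bash
python3 - <<'E'
from h import *
import pickle
c=pickle.load(open('w5.pkl','rb'));W=cv2.imread('pics/w5.png')
print(onz(c,326,218,.13),onz(c,323.5,191.5,.035))
for ce,s,m in blobs(W,'yellow',(440,245,545,345),50):
    e=cv2.fitEllipse(cv2.convexHull(np.argwhere(m)[:,::-1].astype(np.int32)));print(np.round(e[0]+e[1],1),onz(c,*e[0],.052))
go([.459,.2585,.104],20)
E
```

```text
[0.46063697 0.25509314 0.13      ] [0.46147044 0.25487045 0.035     ]
[489.  295.   74.5  90.5] [0.65368442 0.21567928 0.052     ]
to [0.459, 0.2585, 0.104] shift [ 0.1491  0.0074 -0.01  ] turn [ 0.28  0.01 -0.26] jaw now 20.3
```

```bash
python3 -m creep '[{"wx":0,"wy":0,"wz":0,"tx":0.03,"ty":0.0074,"tz":-0.007,"claw":0},{"wx":0,"wy":0,"wz":0,"tx":0.06,"ty":0.0074,"tz":-0.007,"claw":0.2},{"wx":0,"wy":0,"wz":0,"tx":0.1,"ty":0.0074,"tz":-0.007,"claw":0.3},{"wx":0,"wy":0,"wz":0,"tx":0.135,"ty":0.0074,"tz":-0.007,"claw":0.3},{"wx":0,"wy":0,"wz":0,"tx":0.149,"ty":0.0074,"tz":-0.007,"claw":0.3},{"wx":0,"wy":0,"wz":0,"tx":0.149,"ty":0.0074,"tz":-0.007,"claw":0.3},{"wx":0,"wy":0,"wz":0,"tx":0.149,"ty":0.0074,"tz":-0.007,"claw":0.3}]' 60
python3 - <<'E'
from h import *
go([.460,.2557,.104],20)
E
python3 -m creep '[{"wx":0,"wy":0,"wz":0,"tx":0.0,"ty":0,"tz":0,"claw":0.5},{"wx":0,"wy":0,"wz":0,"tx":0.0,"ty":0,"tz":0,"claw":0.65},{"wx":0,"wy":0,"wz":0,"tx":0,"ty":0,"tz":0,"claw":0.8},{"wx":0,"wy":0,"wz":0,"tx":0,"ty":0,"tz":0,"claw":1},{"wx":0,"wy":0,"wz":0,"tx":0,"ty":0,"tz":0,"claw":1},{"wx":0,"wy":0,"wz":0,"tx":0,"ty":0,"tz":0,"claw":1},{"wx":0,"wy":0,"wz":0,"tx":0,"ty":0,"tz":0,"claw":1}]' 60
python3 - <<'E'
from h import *
st();go([.6548,.2145,.204],20)
E
```

```text
clock: 8.9
position: [0.4606, 0.2558, 0.105]
tool_rot: [1.542, 1.566, 0.325]
force: [0.6, -0.6, 0.3]
grip_width: 0.0596
to [0.46, 0.2557, 0.104] shift [ 0.001  -0.0006 -0.0001] turn [ 0.26  0.01 -0.3 ] jaw now 20.3
clock: 9.6
position: [0.461, 0.2561, 0.1064]
tool_rot: [1.667, 1.564, 0.449]
force: [-3.1, -1.1, 15.1]
grip_width: 0.0268
t 9.6 tcp [0.461  0.2561 0.1064] F [-3.09 -1.08 15.11] w 0.0268 q [-0.81  0.59  0.26  1.99 -0.26  0.59 -0.02]
R [[0.006, 0.938, 0.346], [0.003, 0.346, -0.938], [-1.0, 0.007, -0.001]]
to [0.6548, 0.2145, 0.204] shift [-0.0965  0.1681  0.1061] turn [ 0.26 -0.04 -0.4 ] jaw now 20.3
```

```bash
python3 -m creep '[{"wx":0,"wy":0,"wz":0,"tx":-0.01,"ty":0,"tz":0,"claw":1},{"wx":0,"wy":0,"wz":-0.4,"tx":-0.03,"ty":0,"tz":0,"claw":1},{"wx":0,"wy":0,"wz":-0.4,"tx":-0.06,"ty":0,"tz":0,"claw":1},{"wx":0,"wy":0,"wz":-0.4,"tx":-0.09,"ty":0.033,"tz":0.021,"claw":1},{"wx":0,"wy":0,"wz":-0.4,"tx":-0.096,"ty":0.067,"tz":0.042,"claw":1},{"wx":0,"wy":0,"wz":-0.4,"tx":-0.096,"ty":0.1,"tz":0.063,"claw":1},{"wx":0,"wy":0,"wz":-0.4,"tx":-0.096,"ty":0.134,"tz":0.085,"claw":1},{"wx":0,"wy":0,"wz":-0.4,"tx":-0.096,"ty":0.168,"tz":0.106,"claw":1}]' 60
python3 -m creep '[{"wx":0,"wy":0,"wz":0,"tx":0,"ty":0,"tz":0,"claw":1},{"wx":0,"wy":0,"wz":0,"tx":0,"ty":0,"tz":0,"claw":1}]' 60
python3 - <<'E'
from h import *
st();go([.6545,.2147,.15],20)
c=bot.get_calibration('wrist');W=bot.grab_frame('wrist');S=bot.grab_frame('side')
cv2.imwrite('pics/m6.png',np.hstack([cv2.resize(S[60:220,250:410],(380,380)),cv2.resize(W[60:480,100:560],(416,380))]))
E
```

```text
clock: 10.4
position: [0.656, 0.214, 0.2046]
tool_rot: [2.573, 1.57, 1.356]
force: [0.8, 1.4, -4.1]
grip_width: 0.0269
clock: 10.6
position: [0.6563, 0.2132, 0.2048]
tool_rot: [2.895, 1.571, 1.677]
force: [-0.5, 0.4, -4.4]
grip_width: 0.0266
t 10.6 tcp [0.6563 0.2132 0.2048] F [-0.5   0.41 -4.45] w 0.0266 q [-0.59  0.69  0.32  1.46 -0.24  1.02  0.14]
R [[-0.0, 0.938, 0.345], [0.0, 0.345, -0.938], [-1.0, 0.0, -0.0]]
to [0.6545, 0.2147, 0.15] shift [ 0.0548 -0.0012 -0.002 ] turn [ 0.2  -0.01 -0.  ] jaw now 20.2
```

View pics/m6.png

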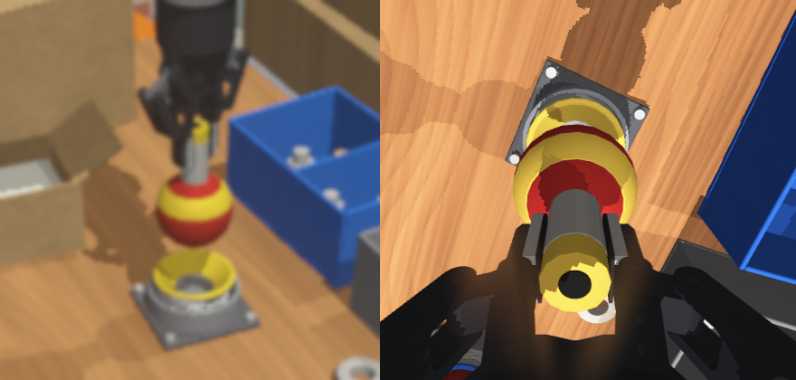

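The yellow flask hangs upright over the yellow ring. Lowering with the small lateral correction.

```bash
python3 -m creep '[{"wx":0,"wy":0,"wz":0,"tx":0.02,"ty":-0.001,"tz":-0.0015,"claw":1},{"wx":0,"wy":0,"wz":0,"tx":0.04,"ty":-0.001,"tz":-0.0015,"claw":1},{"wx":0,"wy":0,"wz":0,"tx":0.053,"ty":-0.001,"tz":-0.0015,"claw":1},{"wx":0,"wy":0,"wz":0,"tx":0.058,"ty":-0.001,"tz":-0.0015,"claw":1},{"wx":0,"wy":0,"wz":0,"tx":0.058,"ty":-0.001,"tz":-0.0015,"claw":1},{"wx":0,"wy":0,"wz":0,"tx":0.058,"ty":-0.001,"tz":-0.0015,"claw":1}]' 100
```

```text
clock: 11.3
position: [0.654, 0.2157, 0.1478]
tool_rot: [2.45, 1.569, 1.234]
force: [0.3, -0.1, -3.4]
grip_width: 0.0264
```

```bash
python3 -m creep '[{"wx":0,"wy":0,"wz":0,"tx":0.001,"ty":0,"tz":0,"claw":1},{"wx":0,"wy":0,"wz":0,"tx":0.002,"ty":0,"tz":0,"claw":1},{"wx":0,"wy":0,"wz":0,"tx":0.003,"ty":0,"tz":0,"claw":1},{"wx":0,"wy":0,"wz":0,"tx":0.003,"ty":0,"tz":0,"claw":1}]' 100
```

```text
clock: 11.7
position: [0.6541, 0.2157, 0.145]
tool_rot: [2.251, 1.569, 1.034]
force: [0.7, -0.1, -1.8]
grip_width: 0.0255
```

```bash
python3 -m creep '[{"wx":0,"wy":0,"wz":0,"tx":0.001,"ty":0,"tz":0,"claw":1},{"wx":0,"wy":0,"wz":0,"tx":0.002,"ty":0,"tz":0,"claw":1},{"wx":0,"wy":0,"wz":0,"tx":0.002,"ty":0,"tz":0,"claw":1}]' 100
```

```text
clock: 12.0
position: [0.6546, 0.2156, 0.1433]
tool_rot: [1.892, 1.568, 0.676]
force: [2.6, -0.6, 3.0]
grip_width: 0.0262
```

```bash
python3 -m creep '[{"wx":0,"wy":0,"wz":0,"tx":0.001,"ty":0.001,"tz":0.0013,"claw":1},{"wx":0,"wy":0,"wz":0,"tx":0.003,"ty":0.001,"tz":0.0013,"claw":1},{"wx":0,"wy":0,"wz":0,"tx":0.005,"ty":0.001,"tz":0.0013,"claw":1},{"wx":0,"wy":0,"wz":0,"tx":0.007,"ty":0.001,"tz":0.0013,"claw":1},{"wx":0,"wy":0,"wz":0,"tx":0.009,"ty":0.001,"tz":0.0013,"claw":1},{"wx":0,"wy":0,"wz":0,"tx":0.01,"ty":0.001,"tz":0.0013,"claw":1},{"wx":0,"wy":0,"wz":0,"tx":0.01,"ty":0.001,"tz":0.0013,"claw":1}]' 100
```

```text
clock: 12.7
position: [0.6562, 0.2147, 0.1334]
tool_rot: [1.83, 1.568, 0.613]
force: [-1.0, -0.7, 8.0]
grip_width: 0.0261
```

```bash
python3 -m creep '[{"wx":0,"wy":0,"wz":0,"tx":0.002,"ty":0,"tz":0,"claw":1},{"wx":0,"wy":0,"wz":0,"tx":0.004,"ty":0,"tz":0,"claw":1},{"wx":0,"wy":0,"wz":0,"tx":0.005,"ty":0,"tz":0,"claw":1},{"wx":0,"wy":0,"wz":0,"tx":0.005,"ty":0,"tz":0,"claw":1}]' 100
```

```text
clock: 13.1
position: [0.6562, 0.2146, 0.1285]
tool_rot: [1.81, 1.568, 0.593]
force: [-1.7, -2.2, 11.1]
grip_width: 0.0257
```

```bash
python3 -m creep '[{"wx":0,"wy":0,"wz":0,"tx":0.001,"ty":0,"tz":0,"claw":1},{"wx":0,"wy":0,"wz":0,"tx":0.002,"ty":0,"tz":0,"claw":1},{"wx":0,"wy":0,"wz":0,"tx":0.002,"ty":0,"tz":0,"claw":1}]' 100
```

```text
clock: 13.4
position: [0.6563, 0.2146, 0.1268]
tool_rot: [1.821, 1.568, 0.604]
force: [-2.5, -1.6, 11.9]
grip_width: 0.0262
```

```bash
python3 -m creep '[{"wx":0,"wy":0,"wz":0,"tx":0.001,"ty":0,"tz":0,"claw":1},{"wx":0,"wy":0,"wz":0,"tx":0.001,"ty":0,"tz":0,"claw":1},{"wx":0,"wy":0,"wz":0,"tx":0.001,"ty":0,"tz":0,"claw":1}]' 100
python3 - <<'E'
from h import *
st()
W=bot.grab_frame('wrist');S=bot.grab_frame('side')
cv2.imwrite('pics/side7.png',S);cv2.imwrite('pics/w7.png',W)
cv2.imwrite('pics/m7.png',np.hstack([cv2.resize(S[100:300,270:450],(360,400)),cv2.resize(W[60:480,100:560],(438,400))]))
st()
E
```

```text
clock: 13.7
position: [0.6563, 0.2146, 0.1261]
tool_rot: [1.841, 1.568, 0.624]
force: [-2.5, -2.1, 11.6]
grip_width: 0.0259
t 13.7 tcp [0.6563 0.2146 0.1261] F [-2.47 -2.14 11.56] w 0.0259 q [-0.58  0.78  0.29  1.52 -0.27  0.88  0.16]
R [[0.003, 0.938, 0.347], [0.002, 0.347, -0.938], [-1.0, 0.003, -0.001]]
t 13.8 tcp [0.6563 0.2146 0.1261] F [-3.76 -2.19 11.36] w 0.0259 q [-0.58  0.78  0.29  1.52 -0.27  0.88  0.16]
R [[0.002, 0.938, 0.346], [0.002, 0.346, -0.938], [-1.0, 0.003, -0.001]]
```

View pics/m7.png

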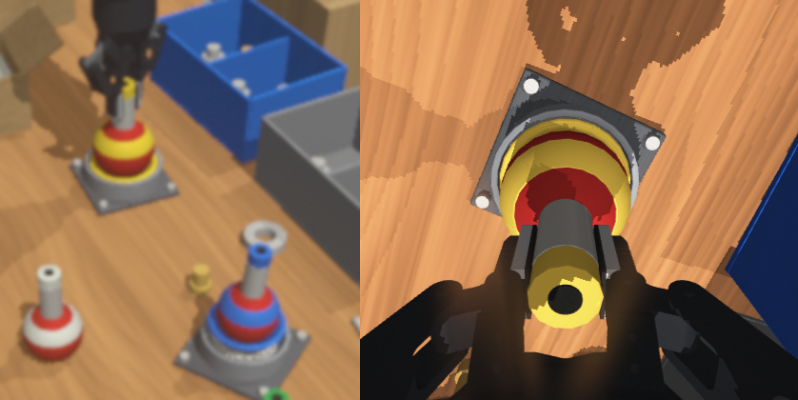

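The pictures show the yellow ring level with its housing, and the blue flask standing with its ring up. One numeric check of the yellow and blue neck tops.

```bash
python3 - <<'E'
from h import *
c=bot.get_calibration('wrist');cs=bot.get_calibration('side')
# wrist hole (565,299) in m7
w=(100+(565-360)*460/438,60+299*420/400)
s=(270+128*.5,100+85*.5)
print(w,s,cross2(c,w,cs,s), onz(c,*w,.148))
S=cv2.imread('pics/side7.png');print([ (a,b) for a,b,_ in blobs(S,'blue',(375,215,415,240),15)])
x=np.array([.6555,.2145,0])
for d in(0,.01,.018):print(d,proj(cs,x+[0,0,.166-d]))
print([ (a,b) for a,b,_ in blobs(S,'yellow',(310,130,355,195),10)])
cv2.imwrite('pics/z7.png',cv2.resize(S[130:215,295:370],None,fx=7,fy=7,interpolation=cv2.INTER_CUBIC))
E
```

```text
(315.29680365296804, 373.95) (334.0, 142.5) (array([0.65884374, 0.21123325, 0.14786993]), np.float64(0.00434429408280937)) [0.65660719 0.21239825 0.148     ]
[([399.5, 227.4], [395, 222, 11, 12, 92])]
0 [331.39630549 136.14342881]
0.01 [331.37821699 139.73206811]
0.018 [331.36389605 142.57324669]
[([334.1, 143.3], [331, 139, 7, 10, 58]), ([331.7, 172.5], [317, 164, 30, 15, 250]), ([332.3, 185.6], [315, 177, 34, 14, 105])]
```

View pics/z7.png

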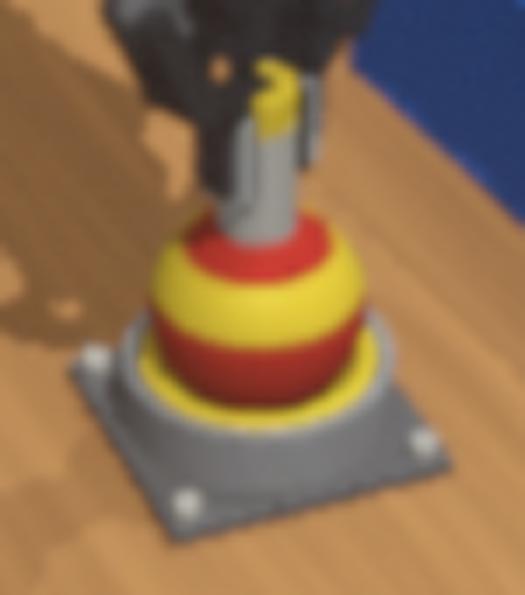

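The yellow neck top is at z 0.148 and level with the 18 mm prediction, so the ring is fully down and the flask is upright. Handing in.

```bash
python3 -m creep '[{"wx":0,"wy":0,"wz":0,"tx":0.0005,"ty":0,"tz":0,"claw":1},{"wx":0,"wy":0,"wz":0,"tx":0.0005,"ty":0,"tz":0,"claw":1},{"wx":0,"wy":0,"wz":0,"tx":0.0005,"ty":0,"tz":0,"claw":1},{"wx":0,"wy":0,"wz":0,"tx":0.0005,"ty":0,"tz":0,"claw":1}]' 100
python3 -c "
from workcell import bot
bot.job_done()"
```

```text
clock: 14.2
position: [0.6563, 0.2146, 0.126]
tool_rot: [1.884, 1.568, 0.667]
force: [-2.1, -1.7, 11.7]
grip_width: 0.0261
the job is handed in; nothing more can be done
```

I lowered the blue flask into the blue ring and let go. I then set the yellow flask in the yellow ring, pressed it down, and handed in at about 14 s (limit 56 s) with the fingers still gripping it. No verdict was reported.

- **Blue flask:** after release its neck top was at a height of 0.152 m, against 0.151 m expected with the ring up. It was about 6 mm off the ring centre at the neck top, which is a tilt of roughly 0.07 rad and inside the 0.2 rad limit. The last side picture showed it in the same place.
- **Yellow flask:** its neck top was at 0.148 m, which means the ring is about 17–18 mm down, and the picture shows the ring level with its housing. The last push reading was about 12 N, or about 16 N with the flask's weight, which matches the spring at its stop. A side force of about 3 N remained, so the flask is probably about 1 mm off-centre.
- **Disagreements:** positions from the side and top cameras differed by 3–5 mm, so I used averages along with the wrist camera. I did not measure the bystanders again at the end; the spare flask and the fitting looked unmoved in the last side view.

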